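Lock the pine chest with its click dial

ROBOT

A 6-joint arm with a two-finger parallel gripper is mounted at the origin on the work surface. World frame = base frame: x ahead of the robot, y to its left, z up, the work surface at z = 0. Lengths are in m, angles in degrees, forces in N, time in s.
With the tool pointing down it reaches from about 0.25 to 0.725 m from the base axis. Payload 9.7 kg.
Tool frame: the origin (TCP) lies at the very end of the fingers, on their centre line; the grasp point (between the pads) lies 19 mm behind it (bot.grip_point_offset is the distance from the TCP to the grasp point, in m); y points along the fingers, x is the direction in which the jaws open and shut, and the axes are right-handed (so a half turn about y gives the same grasp; the last joint's range is limited). The gripper opens to 85 mm and grips with 20 to 120 N. Pads are 22 mm wide; open, the fingers measure 114 mm over their backs; the gripper's body (76 mm by 85 mm) begins 54 mm behind the grasp point. The pads swing forward as they close: fully open they stand 13 mm farther back than shut.
Start: joints at [-72.766, 4.979, 10.078, 95.1, 0, 90], TCP at [0.163, -0.525, 0.231] pointing down, gripper open.
Joint ranges: [-179.16, 179.16], [-48.56, 103.87], [-65.8, 70.77], [-126.05, 130.52], [-82.76, 87.17], [-180, 180]. Speed limits (degrees/s): [127.2, 127.2, 147.25, 180, 180, 180].

INTERFACE

Orientations are given as [roll, pitch, yaw] about the fixed x, y, z axes, in that order (R = Rz(yaw) Ry(pitch) Rx(roll)).
In Python, from workcell import bot gives the robot as it stands.
- The arm moves only by the shell command python3 -m inch 'ROWS' [FORCE]. ROWS is JSON, a list of rows, each a list of 3 entries, a list of its own where there are three numbers: the shift along the tool's x, y, z in mm, then the turn, a rotation vector about the tool's x, y, z in rad, then the finger opening in mm, from 0 to 85.4. In form: [[[x, y, z], [ax, ay, az], grip], ...]. A call has 1 to 20 rows; each row is the pose to reach, as a shift and turn from the pose measured when the call began, along the tool's axes at that moment; what a row does not reach only later rows make up. A row lasts 1/10 s, in which the tool goes at most 50 mm and 8.59 degrees, less where a joint would pass 70% of its speed; a pose out of reach is approached as far as the arm can. A call with a gripper value outside its range is refused whole. The fingers move at their own pace and stop on an object; FORCE is the grip in N (left out, the last holds). Time passes only in rows, so rows that repeat a pose let the fingers close. It gives the time, the measured TCP pose, the force and the opening at its end, in the units of the state.
- bot.get_obs(): the state, without advancing time (a new reading comes with each control period).
- bot.camera(name): name is "side" or "top" or "wrist"; returns a dict with "frame" (420x560x3 uint8, red, green, blue), "mtx" (3x3 intrinsics, pixels), "origin" and "orientation" of the camera in the world. Camera axes: x right, y down, z forward; pixel columns grow to the right and rows downward; lengths in m; the calibration is good to about 2 mm. A picture is of the moment at which its call begins. There is no depth.
- bot.job_done(): hands the job in, once; it reports no verdict.
Trained networks look in a picture, given as the dict that the camera call returned (one of the last four; its "shot" number tells which), for a name from the list of things; names that differ only in an ending like _2 or _b are one class to them, and where a whole thing is asked for, a point or a joint stands for the part that bears it (a point fixed in the world has none). Each returns a list of dicts, best first, with "confidence" (0 to 1); they miss things now and then, are a little off and sometimes report something else, mostly with a low value. They report only what shows in the picture. A call takes as long as a camera call.
- bot.search_frame(picture, name): "box" ([left, top, right, bottom] in pixels, round what is visible of it).
- bot.cut_out(picture, name): "region" (420x560 bool, what is visible of it) and "box" ([left, top, right, bottom] in pixels, round what is visible of it).
The state is a dict: "time": time; "q": joint angles; "qd": joint speeds; "joint_efforts": joint torques, N m; "ee_pos": TCP position; "tcp_rot": TCP orientation; "wrist_force": force on the tool from outside, world axes, zero at the start; "torque": the same for the moment, N m; "opening": finger opening in m.
Only numpy, scipy, OpenCV 4.12 (cv2) and the standard library are available. Lean on these libraries where they do the work, as an engineer would, in place of code of your own. Each camera call takes 0.05 s, during which the arm holds its last target. There are 200 camera calls.

TASK

Lock up the pine chest with a fingertip: first push the pull-out tray fully home, then flick the lugs of the star-shaped dial on the lid gently, click by click and anticlockwise as seen from above, until its one long, round-ended lug has clicked in at the small dark pointer by the back edge of the lid, without running past it. Grip nothing, leave the lid shut, and do not disturb the things standing around or lying on the chest.

Things in the scene. Friction and masses are not known exactly. Their poses are not given: they have to be found in the camera images.
- chest: pine chest, 200 mm deep (its x) x 300 mm wide (its y) x 90 mm high with the lid, fixed to the sill. Origin at the centre of its underside; x points away from its front (the tray side, which faces the robot) to its back, z up
- tray_face (a point): centre of the outer front face of the pull-out tray in the chest's front; moves with the tray. The face is flat, 272 mm wide and 52 mm high, from 12 to 64 mm above the sill; when home the tray's front panel still stands 16 mm proud of the chest's front and 14 mm proud of the lid's edge, its face 116 mm before the chest's origin. Axes as the chest's
- tray (a joint): how far the tray stands out of the chest towards the robot, m; 0 = fully home at its stop, starts 0.015 to 0.04. It slides with 1 to 2 N and stays where it is left
- lid: the chest's lid, 12 mm thick, its top 90 mm above the sill, lying shut by its own weight and hinged along the back edge (its origin lies in the middle of the back edge). It carries the dial, a dark bezel disc of 30 mm radius and 8 mm height under the dial, and a fixed pointer: a dark bar 22 x 8 mm and 14 mm high whose nearer end is 70 mm from the dial's axis, straight towards the back of the chest
- dial_centre (a point): point on the dial's vertical axis at half the height of the lugs, fixed to the lid with the chest's axes; in the chest's frame 10 mm behind and 45 mm to the -y side of the origin, 105 mm up. The dial is an aluminium star: hub of 20 mm radius (its cap tops out 118 mm above the sill) and six lugs, 60 degrees apart, 8 mm wide, from 98 to 112 mm above the sill. Five lugs reach 52 mm from the axis; the long one reaches 68 mm and has a round end of 20 mm diameter
- dial (a joint): angle of the dial, rad: the direction of the long lug measured from the pointer (chest +x), growing anticlockwise seen from above; 0 = long lug at the pointer. The dial clicks into rest every 1.047 rad (60 degrees), at 0 and its multiples, and is pulled to the nearest one when let go; a click takes about 2 to 4 N at the lugs. It starts two, three or four clicks short (about -2.09, -3.14 or -4.19). It can turn on past 0 and can be turned back to a stop at -5.4
- lighter: bystander: grey plastic lighter, 80 x 24 x 12 mm, lying loose on the lid on the +y side. Origin at the middle of its underside
- dreidel: bystander: wooden dreidel lying on the sill before the chest's +y corner, 70 x 34 x 34 mm. Origin at its underside
- jar: bystander: glass jar with lid, 68 mm diameter, 100 mm high, standing on the coaster. Origin at the centre of its underside
- coaster: bystander: round silicone coaster, 94 mm diameter, 6 mm thick, on the +y side of the chest. Origin at the centre of its underside
- menorah: bystander: folding steel menorah, 210 mm wide, 143 mm high, on the -y side of the chest. Origin at the centre of its underside
- candle_box: bystander: cardboard box, 100 x 65 x 30 mm, before the chest's -y corner. Origin at the centre of its underside

How it is judged (in metres and radians):
On the way, in this order (a step that is already met when the one before it is completed fails the run):
1. the tray is pushed fully home while the dial is still short of the pointer (value of joint tray below 0.004 m and value of joint dial below -0.6 rad), for 0.2 s.
2. the long lug of the dial has clicked in at the pointer (value of joint dial between -0.14 and 0.14 rad and value of joint tray below 0.004 m), for 0.2 s.
At the end, for the whole second after the job is handed in: The tray is home within 4 mm, the dial rests with its long lug at the pointer within 0.14 rad (8 degrees), the lid is shut, and every bystander is where it was within 15 mm (menorah 20 mm) (all of step 2 and velocity of joint dial between -0.2 and 0.2 rad/s and angle between dial_centre's own z axis and vertical below 0.05 rad and distance of menorah from where it was at the start of the episode below 0.02 m and distance of each of jar, coaster, dreidel, lighter, candle_box from where it was at the start of the episode below 0.015 m); the robot touches nothing.
It fails at once if the dial is run more than half a click past the pointer (value of joint dial above 0.55 rad).
It fails at once if the dial is turned a click backwards beyond where it can start (value of joint dial below -4.95 rad).
It fails at once if the lid is lifted (angle between dial_centre's own z axis and vertical above 0.08 rad).
It fails at once if the dial or lid is pressed or gripped with more than 30 N (contact force between the fingers and lid above 30 N).
It fails at once if a bystander is shoved, lifted or knocked over (distance of menorah from where it was at the start of the episode above 0.03 m or distance of any of jar, coaster, dreidel, lighter, candle_box from where it was at the start of the episode above 0.025 m).
It also fails if it takes over 72 s, if anything falls off the work surface, if the arm or the gripper's body presses on something with over 40 N, if the wrist force passes 120 N, or if a joint passes its speed limit or range.

## Working session

There is one attempt and no reset: what is moved stays moved. The work goes in short steps, Python scripts to look and compute and a shell command to move; the robot and the scene stay as the last step left them, time stands still between calls to the robot, and variables do not carry over. Pictures are saved under pics/ and viewed, about 8 in all and at most 12, crops included, and the job is handed in when it is done.

```bash
mkdir -p pics; cat > h.py <<'E'
import numpy as np, cv2
from workcell import bot
from scipy.spatial.transform import Rotation as R
def camR(c):
    o=np.array(c["orientation"],float)
    if o.shape==(3,3): return o
    return R.from_euler('xyz',o,degrees=True).as_matrix()
def onz(c,px,z):
    px=np.atleast_2d(np.array(px,float)); K=np.array(c["mtx"])
    d=(camR(c)@np.linalg.inv(K)@np.c_[px,np.ones(len(px))].T).T
    o=np.array(c["origin"]); t=(z-o[2])/d[:,2]
    return o+d*t[:,None]
def proj(c,P):
    P=np.atleast_2d(P)-np.array(c["origin"]); q=(np.array(c["mtx"])@camR(c).T@P.T).T
    return q[:,:2]/q[:,2:]
def save(c,n): cv2.imwrite("pics/"+n,cv2.cvtColor(c["frame"],cv2.COLOR_RGB2BGR))
E
python3 - <<'E'
from h import *
print(bot.get_obs())
for n in ("top","side"):
    c=bot.camera(n); save(c,n+"1.png"); print(n,c["origin"],c["orientation"],c["mtx"])
    for t in ("chest","lid","tray_face","dial_centre","lighter","dreidel","jar","candle_box","menorah"):
        r=bot.search_frame(c,t); print(t,[(np.round(x["box"]).tolist(),round(x["confidence"],2)) for x in r[:2]])
E
```

```text
{'time': 0.0, 'q': array([-7.27655793e+01,  5.00839138e+00,  1.00329376e+01,  9.50986344e+01,
       -1.61270298e-03,  9.00005799e+01]), 'qd': array([-0.01036877,  0.05009036,  0.06629724, -0.03533192,  0.06717951,
        0.00670381]), 'joint_efforts': array([-1.34642792e-04, -5.20388818e+01,  4.64798284e+01,  1.66038622e-02,
        6.99711563e-05,  1.58899871e-05]), 'ee_pos': array([ 0.16287774, -0.52508319,  0.23059547]), 'tcp_rot': array([-9.00016135e+01,  7.40881854e-02, -7.27661592e+01]), 'wrist_force': array([ 0.80105406, -0.60012465, -0.49778587]), 'torque': array([-0.01563111, -0.01583948,  0.07913797]), 'opening': 0.08526939518349595}
top [0.34723175 0.03397079 1.4119623 ] [-170.61226329    0.34522231  -89.62927374] [[539.21844464   0.         279.4215242 ]
 [  0.         539.21844464 211.39978179]
 [  0.           0.           1.        ]]
chest []
lid [([255.0, 133.0, 383.0, 224.0], 0.59)]
tray_face [([266.0, 217.0, 372.0, 242.0], 0.69)]
dial_centre [([260.0, 137.0, 384.0, 226.0], 0.72)]
lighter [([277.0, 152.0, 285.0, 185.0], 0.6)]
dreidel [([259.0, 244.0, 274.0, 269.0], 0.82)]
jar [([221.0, 172.0, 246.0, 203.0], 0.65)]
candle_box []
menorah [([397.0, 155.0, 425.0, 245.0], 0.89)]
side [0.13609481 0.75173494 1.02511071] [-137.7668797    -0.40882147 -148.43801662] [[546.68913845   0.         269.15948075]
 [  0.         546.68913845 213.33479419]
 [  0.           0.           1.        ]]
chest [([194.0, 134.0, 337.0, 262.0], 0.95)]
lid [([194.0, 130.0, 326.0, 242.0], 0.66)]
tray_face [([264.0, 177.0, 339.0, 259.0], 0.55)]
dial_centre [([190.0, 132.0, 330.0, 240.0], 0.75), ([260.0, 178.0, 336.0, 257.0], 0.5)]
lighter [([213.0, 191.0, 246.0, 212.0], 0.7)]
dreidel [([290.0, 258.0, 313.0, 282.0], 0.83)]
jar [([198.0, 232.0, 227.0, 277.0], 0.9), ([264.0, 178.0, 335.0, 258.0], 0.55)]
candle_box []
menorah [([292.0, 112.0, 364.0, 176.0], 0.58)]
```

```bash
python3 - <<'E'
import cv2
a=cv2.imread("pics/top1.png")[115:295,205:445]
cv2.imwrite("pics/t1.png",cv2.resize(a,None,fx=3.33,fy=3.33,interpolation=cv2.INTER_CUBIC))
E
```

```text
(no output)
```

View pics/t1.png

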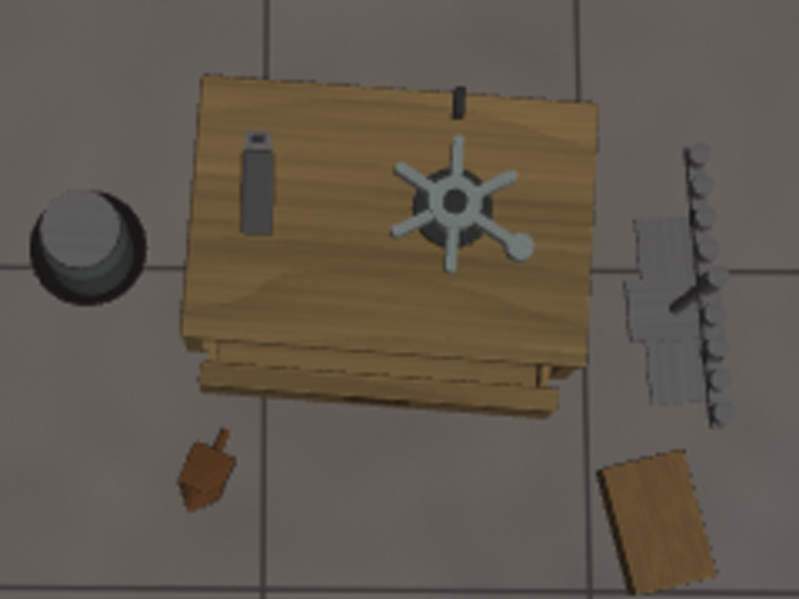

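The top view shows the chest slightly yawed. The dial cap is at crop (456,201) and the long lug points to (520,246), so it is about two clicks short. The tray stands out, and the dreidel and candle box are at the lower left and lower right.

```bash
python3 - <<'E'
from h import *
c=bot.camera("top")
f=lambda p:np.array(p,float)/3.33+[205,115]
L=onz(c,f([(203,75),(597,103),(585,366),(183,338)]),.09); print("lid",L.round(4))
print([round(np.linalg.norm(L[i]-L[(i+1)%4]),3) for i in range(4)])
for e in (L[0]-L[1],L[3]-L[2]): print("yaw",np.degrees(np.arctan2(-e[0],e[1])))
for e in (L[0]-L[3],L[1]-L[2]): print("yaw",np.degrees(np.arctan2(e[1],e[0])))
D=onz(c,f([(456,201)]),.118)[0];print("dial",D)
tip=onz(c,f([(520,246)]),.112)[0]; print("tip",tip,np.linalg.norm((tip-D)[:2]),np.degrees(np.arctan2(*(tip-D)[1::-1])))
print("ptr near",onz(c,f([(459,118)]),.104))
T=onz(c,f([(202,377),(556,402)]),.064);print("trayfront?",T.round(4))
print("dreidel",onz(c,f([(180,485),(225,430),(192,510),(235,460)]),.03).round(3))
print("box",onz(c,f([(600,470),(685,450),(717,577),(635,595)]),.03).round(3))
print("menorah",onz(c,f([(625,290),(690,150),(650,405)]),.02).round(3))
E
```

```text
lid [[ 0.756   0.0788  0.09  ]
 [ 0.7353 -0.2211  0.09  ]
 [ 0.5333 -0.2072  0.09  ]
 [ 0.5526  0.0916  0.09  ]]
[np.float64(0.301), np.float64(0.202), np.float64(0.299), np.float64(0.204)]
yaw -3.9485675079026046
yaw -3.7120432258629745
yaw -3.5922126466958426
yaw -3.9612742335663116
dial [ 0.65172728 -0.10991469  0.118     ]
tip [ 0.61932791 -0.15737187  0.112     ] 0.05746218633631902 -124.32164142729198
ptr near [[ 0.71899468 -0.11452019  0.104     ]]
trayfront? [[ 0.5269  0.078   0.064 ]
 [ 0.5094 -0.1894  0.064 ]]
dreidel [[0.448 0.095 0.03 ]
 [0.49  0.061 0.03 ]
 [0.429 0.086 0.03 ]
 [0.467 0.053 0.03 ]]
box [[ 0.461 -0.228  0.03 ]
 [ 0.477 -0.293  0.03 ]
 [ 0.38  -0.315  0.03 ]
 [ 0.366 -0.252  0.03 ]]
menorah [[ 0.604 -0.253  0.02 ]
 [ 0.717 -0.308  0.02 ]
 [ 0.513 -0.27   0.02 ]]
```

```bash
cat >> h.py <<'E'
YAW=-3.8; D=np.array([.6512,-.110,0]); C=np.array([.6442,-.0645,0]); RC=R.from_euler('z',YAW,degrees=True)
def ch(p): return C+RC.apply(p)
def gap(th,r,z): # th chest deg
    return D+RC.apply([r*np.cos(np.radians(th)),r*np.sin(np.radians(th)),z]), YAW+th-180
def rows(targets,o=None):
    o=o or bot.get_obs(); R0=R.from_euler('xyz',o["tcp_rot"],degrees=True)
    for p,yaw in targets:
        Rt=R.from_euler('xyz',[-90,0,yaw],degrees=True)
        print(np.round(R0.inv().apply(np.array(p)-o["ee_pos"])*1000,1).tolist(),np.round((R0.inv()*Rt).as_rotvec(),3).tolist())
E
python3 - <<'E'
from h import *
rows([(ch([-.19,0,.20]),-93.8),(ch([-.19,0,.045]),-93.8)])
E
```

```text
[-365.7, 31.3, 418.8] [-0.0, 0.367, 0.0]
[-365.7, 186.3, 418.8] [-0.0, 0.367, 0.0]
```

```bash
python3 -m inch '[[[-30,0,30],[0,0.03,0],0],[[-60,0,70],[0,0.06,0],0],[[-90,0,105],[0,0.1,0],0],[[-120,0,140],[0,0.13,0],0],[[-150,0,175],[0,0.16,0],0],[[-180,0,210],[0,0.19,0],0],[[-210,0,245],[0,0.22,0],0],[[-240,0,280],[0,0.25,0],0],[[-270,0,315],[0,0.28,0],0],[[-300,0,345],[0,0.31,0],0],[[-330,10,380],[0,0.34,0],0],[[-350,20,405],[0,0.36,0],0],[[-366,31,419],[0,0.367,0],0],[[-366,31,419],[0,0.367,0],0],[[-366,31,419],[0,0.367,0],0],[[-366,31,419],[0,0.367,0],0]]'
python3 - <<'E'
from h import *
c=bot.camera("top"); save(c,"t2.png"); a=cv2.imread("pics/t2.png")[105:305,175:445]
cv2.imwrite("pics/t2c.png",cv2.resize(a,None,fx=2.9,fy=2.9,interpolation=cv2.INTER_CUBIC))
rows([(ch([-.19,0,.045]),-93.8),(ch([-.16,0,.045]),-93.8),(ch([-.127,0,.045]),-93.8)])
E
```

```text
time: 2.65
ee_pos: [0.4546, -0.0522, 0.2009]
tcp_rot: [-90.0, -0.0, -93.8]
wrist_force: [0.0, -0.6, 0.3]
opening: -0.0001
[-0.5, 155.9, -0.1] [-0.001, -0.001, 0.0]
[-0.5, 156.0, 29.9] [-0.001, -0.001, 0.0]
[-0.6, 156.0, 62.9] [-0.001, -0.001, 0.0]
```

View pics/t2c.png

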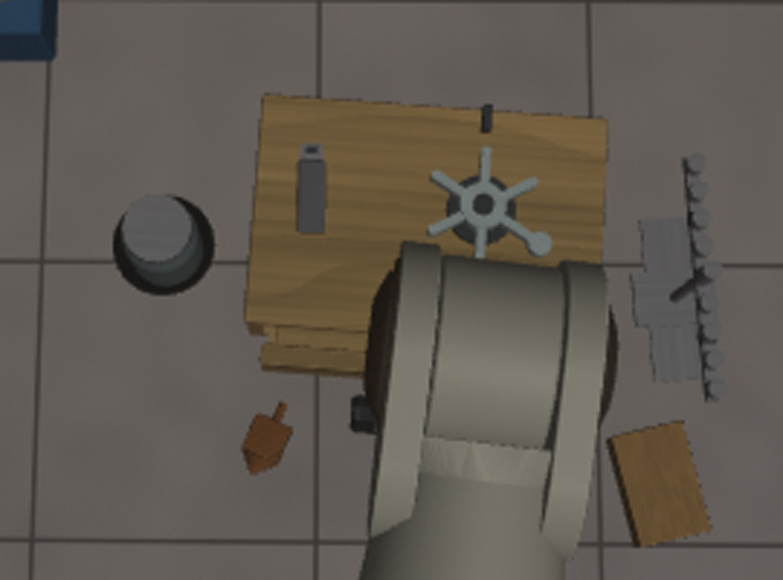

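The tray is still out and nothing has been disturbed; the arm hides the middle of the view. Next I descend and push.

```bash
python3 -m inch '[[[0,30,0],[0,0,0],0],[[0,70,0],[0,0,0],0],[[0,110,0],[0,0,0],0],[[0,140,0],[0,0,0],0],[[0,156,0],[0,0,0],0],[[0,156,0],[0,0,0],0],[[0,156,4],[0,0,0],0],[[0,156,8],[0,0,0],0],[[0,156,12],[0,0,0],0],[[0,156,16],[0,0,0],0],[[0,156,20],[0,0,0],0],[[0,156,24],[0,0,0],0],[[0,156,28],[0,0,0],0],[[0,156,32],[0,0,0],0],[[0,156,36],[0,0,0],0],[[0,156,40],[0,0,0],0]]'
python3 -m inch '[[[0,0,3],[0,0,0],0],[[0,0,6],[0,0,0],0],[[0,0,9],[0,0,0],0],[[0,0,12],[0,0,0],0],[[0,0,14],[0,0,0],0],[[0,0,16],[0,0,0],0],[[0,0,18],[0,0,0],0],[[0,0,19],[0,0,0],0],[[0,0,19],[0,0,0],0]]'
python3 - <<'E'
from h import *
p=bot.get_obs()["ee_pos"]; print(RC.inv().apply(p-C))
E
```

```text
time: 4.3
ee_pos: [0.495, -0.0551, 0.045]
tcp_rot: [-89.9, -0.0, -93.9]
wrist_force: [-0.1, 0.0, 0.2]
opening: 0.0003
time: 5.2
ee_pos: [0.5141, -0.0564, 0.0449]
tcp_rot: [-89.9, -0.0, -93.8]
wrist_force: [-0.1, 0.7, -0.4]
opening: -0.0002
[-0.1303339  -0.00052818  0.04492368]
```

```bash
python3 - <<'E'
from h import *
c=bot.camera("side"); save(c,"s2.png"); a=cv2.imread("pics/s2.png")[100:300,150:400]
cv2.imwrite("pics/s2c.png",cv2.resize(a,None,fx=3,fy=3,interpolation=cv2.INTER_CUBIC))
E
```

```text
(no output)
```

View pics/s2c.png

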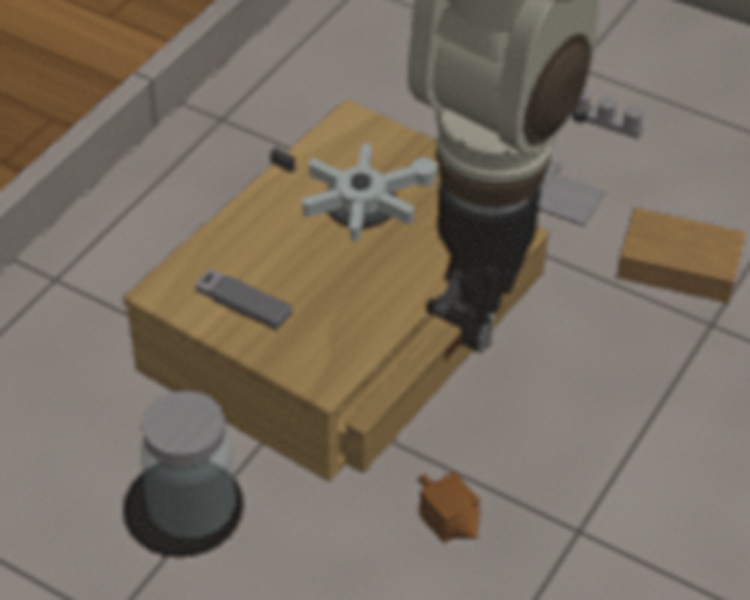

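The fingers touch the tray and it looks nearly home, with the panel only a little proud. I push on in small steps until the force rises.

```bash
for i in 1; do python3 -m inch '[[[0,0,1],[0,0,0],0],[[0,0,2],[0,0,0],0],[[0,0,3],[0,0,0],0],[[0,0,3],[0,0,0],0]]'; python3 -m inch '[[[0,0,1],[0,0,0],0],[[0,0,2],[0,0,0],0],[[0,0,2],[0,0,0],0]]'; done
```

```text
time: 5.65
ee_pos: [0.5172, -0.0566, 0.045]
tcp_rot: [-89.9, -0.0, -93.9]
wrist_force: [-0.7, 0.4, 0.1]
opening: -0.0
time: 5.95
ee_pos: [0.5194, -0.0567, 0.045]
tcp_rot: [-89.9, -0.0, -93.8]
wrist_force: [-0.7, -0.1, -0.3]
opening: -0.0003
```

```bash
for i in 1; do python3 -m inch '[[[0,0,1],[0,0,0],0],[[0,0,2],[0,0,0],0]]'; python3 -m inch '[[[0,0,1],[0,0,0],0],[[0,0,2],[0,0,0],0]]';python3 -m inch '[[[0,0,1],[0,0,0],0],[[0,0,2],[0,0,0],0]]'; done
```

```text
time: 6.15
ee_pos: [0.5206, -0.0568, 0.045]
tcp_rot: [-90.0, -0.0, -93.9]
wrist_force: [-10.9, 0.9, 6.7]
opening: 0.0
time: 6.35
ee_pos: [0.5206, -0.0568, 0.0449]
tcp_rot: [-90.3, -0.0, -93.9]
wrist_force: [-16.3, 0.6, 10.9]
opening: -0.0002
time: 6.55
ee_pos: [0.5205, -0.0568, 0.0449]
tcp_rot: [-90.5, -0.0, -93.9]
wrist_force: [-17.3, 0.9, 10.9]
opening: 0.0003
```

The stop is reached: the force is firm and the position matches -0.116. I hold briefly, back off and lift.

```bash
python3 -m inch '[[[0,0,0],[0,0,0],0],[[0,0,0],[0,0,0],0],[[0,0,-5],[0,0,0],0],[[0,0,-20],[0,0,0],0],[[0,0,-40],[0,0,0],0],[[0,0,-40],[0,0,0],0],[[0,-40,-40],[0,0,0],0],[[0,-90,-40],[0,0,0],0],[[0,-135,-40],[0,0,0],0],[[0,-155,-40],[0,0,0],0],[[0,-155,-40],[0,0,0],0]]'
python3 - <<'E'
from h import *
P=[gap(90,.052,z) for z in (.2,.15,.102)]
rows(P)
E
```

```text
time: 7.65
ee_pos: [0.484, -0.0544, 0.2039]
tcp_rot: [-90.1, -0.0, -93.9]
wrist_force: [0.2, 0.1, 0.2]
opening: 0.0001
[-7.8, 3.5, 170.6] [0.002, -0.001, 0.0]
[-7.8, 53.5, 170.7] [0.002, -0.001, 0.0]
[-7.8, 101.5, 170.8] [0.002, -0.001, 0.0]
```

```bash
python3 -m inch '[[[-2,0,30],[0,0,0],0],[[-4,2,70],[0,0,0],0],[[-6,3,110],[0,0,0],0],[[-8,3,145],[0,0,0],0],[[-8,4,165],[0,0,0],0],[[-8,4,171],[0,0,0],0],[[-8,30,171],[0,0,0],0],[[-8,55,171],[0,0,0],0],[[-8,65,171],[0,0,0],0],[[-8,65,171],[0,0,0],0]]'
python3 - <<'E'
from h import *
c=bot.camera("wrist"); save(c,"w3.png"); s=bot.camera("side"); save(s,"s3.png")
a=cv2.imread("pics/w3.png"); b=cv2.resize(cv2.imread("pics/s3.png")[110:250,190:340],None,fx=3,fy=3,interpolation=cv2.INTER_CUBIC)
o=np.zeros((420,800,3),np.uint8); o[:,:350]=cv2.resize(a,(350,262)).repeat(1,0).shape[0] and 0
o[:262,:350]=cv2.resize(a,(350,262)); o[:,350:800]=b
cv2.imwrite("pics/m3.png",o)
for n,p in (("tip down",gap(90,.052,.1)[0]),): print(n,proj(c,p),proj(s,p))
rows([gap(90,.052,.101)])
E
```

```text
time: 8.65
ee_pos: [0.6537, -0.0579, 0.1368]
tcp_rot: [-90.3, -0.0, -93.9]
wrist_force: [-0.6, 0.5, -0.9]
opening: 0.0001
tip down [[283.96586037 244.45552633]] [[259.07550538 176.29777165]]
[0.2, 38.6, -0.2] [0.001, -0.001, 0.0]
```

View pics/m3.png

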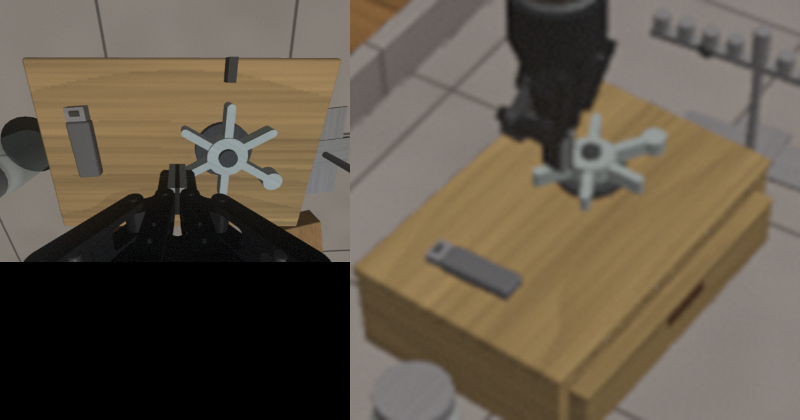

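The tip is midway between the two left lugs, the tray is home and the lid is shut. I descend into the gap.

```bash
python3 -m inch '[[[2,10,0],[0,0,0],0],[[4,20,0],[0,0,0],0],[[4,30,0],[0,0,0],0],[[4,36,0],[0,0,0],0],[[4,36,0],[0,0,0],0]]'
python3 - <<'E'
from h import *
rows([gap(t,.048,.102) for t in range(90,151,6)])
E
```

```text
time: 9.25
ee_pos: [0.6539, -0.0619, 0.102]
tcp_rot: [-90.2, -0.0, -93.9]
wrist_force: [0.2, 1.0, 0.1]
opening: -0.0
[0.2, 0.0, 0.5] [0.004, -0.001, 0.0]
[0.4, 0.0, -4.6] [0.004, -0.106, 0.0]
[1.2, 0.0, -9.5] [0.004, -0.211, -0.0]
[2.5, 0.1, -14.4] [0.004, -0.315, -0.0]
[4.3, 0.1, -19.1] [0.004, -0.42, -0.0]
[6.6, 0.1, -23.5] [0.004, -0.525, -0.001]
[9.4, 0.1, -27.7] [0.004, -0.629, -0.001]
[12.5, 0.1, -31.6] [0.004, -0.734, -0.001]
[16.1, 0.1, -35.2] [0.004, -0.839, -0.001]
[20.0, 0.2, -38.4] [0.004, -0.944, -0.001]
[24.2, 0.2, -41.1] [0.003, -1.048, -0.002]
```

```bash
python3 -m inch '[[[0,0,-2],[0,-0.05,0],0],[[0.4,0,-4.6],[0,-0.106,0],0],[[0.8,0,-7],[0,-0.16,0],0],[[1.2,0,-9.5],[0,-0.211,0],0],[[1.8,0,-12],[0,-0.263,0],0],[[2.5,0,-14.4],[0,-0.315,0],0],[[3.4,0,-16.8],[0,-0.37,0],0],[[4.3,0,-19.1],[0,-0.42,0],0],[[5.4,0,-21.3],[0,-0.47,0],0],[[6.6,0,-23.5],[0,-0.525,0],0],[[8,0,-25.6],[0,-0.58,0],0],[[9.4,0,-27.7],[0,-0.629,0],0],[[11,0,-29.7],[0,-0.68,0],0],[[12.5,0,-31.6],[0,-0.734,0],0],[[14.3,0,-33.4],[0,-0.79,0],0],[[16.1,0,-35.2],[0,-0.839,0],0],[[18,0,-36.8],[0,-0.89,0],0],[[20,0,-38.4],[0,-0.944,0],0],[[22,0,-39.8],[0,-1,0],0],[[24.2,0,-41.1],[0,-1.048,0],0]]'
python3 -m inch '[[[0,0,0],[0,0,0],0],[[0,0,0],[0,0,0],0]]'
python3 - <<'E'
from h import *
rows([gap(t,.048,.102) for t in range(150,211,6)])
c=bot.camera("wrist"); save(c,"w4.png"); s=bot.camera("side"); save(s,"s4.png")
a=cv2.imread("pics/w4.png"); b=cv2.resize(cv2.imread("pics/s4.png")[110:250,190:340],None,fx=3,fy=3,interpolation=cv2.INTER_CUBIC)
o=np.zeros((420,800,3),np.uint8); o[:262,:350]=cv2.resize(a,(350,262)); o[:,350:800]=b
cv2.imwrite("pics/m4.png",o)
E
```

```text
time: 11.25
ee_pos: [0.6114, -0.0833, 0.1026]
tcp_rot: [-90.1, 0.1, -33.7]
wrist_force: [0.1, -0.5, 0.3]
opening: 0.0002
time: 11.45
ee_pos: [0.6116, -0.0833, 0.1029]
tcp_rot: [-90.1, 0.1, -33.8]
wrist_force: [-0.1, 0.3, -0.3]
opening: 0.0003
[-0.2, 0.9, -0.2] [0.002, 0.001, -0.002]
[0.0, 0.9, -5.2] [0.001, -0.104, -0.002]
[0.8, 0.9, -10.2] [0.001, -0.209, -0.002]
[2.1, 0.9, -15.0] [0.001, -0.313, -0.002]
[3.9, 0.9, -19.7] [0.001, -0.418, -0.002]
[6.2, 0.9, -24.2] [0.001, -0.523, -0.002]
[8.9, 0.9, -28.4] [0.001, -0.628, -0.002]
[12.1, 0.9, -32.3] [0.001, -0.732, -0.002]
[15.6, 0.9, -35.9] [0.001, -0.837, -0.002]
[19.5, 0.9, -39.1] [0.001, -0.942, -0.003]
[23.7, 0.9, -41.8] [0.0, -1.046, -0.003]
```

View pics/m4.png

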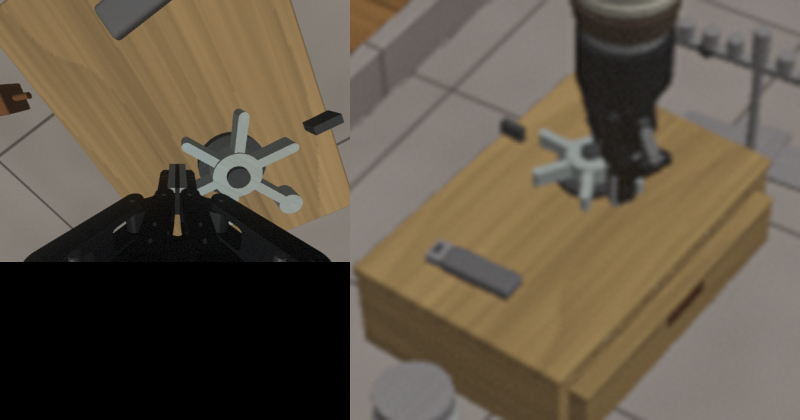

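The first click worked: the long lug is now one step clockwise of the pointer. I make the same arc for the second click.

```bash
python3 -m inch '[[[0,0.5,-2.5],[0,-0.05,0],0],[[0,0.9,-5.2],[0,-0.104,0],0],[[0.4,0.9,-7.7],[0,-0.16,0],0],[[0.8,0.9,-10.2],[0,-0.209,0],0],[[1.4,0.9,-12.6],[0,-0.26,0],0],[[2.1,0.9,-15],[0,-0.313,0],0],[[3,0.9,-17.4],[0,-0.366,0],0],[[3.9,0.9,-19.7],[0,-0.418,0],0],[[5,0.9,-22],[0,-0.47,0],0],[[6.2,0.9,-24.2],[0,-0.523,0],0],[[7.5,0.9,-26.3],[0,-0.576,0],0],[[8.9,0.9,-28.4],[0,-0.628,0],0],[[10.5,0.9,-30.4],[0,-0.68,0],0],[[12.1,0.9,-32.3],[0,-0.732,0],0],[[13.8,0.9,-34.1],[0,-0.785,0],0],[[15.6,0.9,-35.9],[0,-0.837,0],0],[[17.5,0.9,-37.5],[0,-0.89,0],0],[[19.5,0.9,-39.1],[0,-0.942,0],0],[[21.6,0.9,-40.5],[0,-0.994,0],0],[[23.7,0.9,-41.8],[0,-1.046,0],0]]'
python3 -m inch '[[[0,0,0],[0,0,0],0],[[0,0,0],[0,0,0],0]]'
python3 - <<'E'
from h import *
c=bot.camera("wrist"); save(c,"w5.png"); s=bot.camera("side"); save(s,"s5.png")
a=cv2.imread("pics/w5.png"); b=cv2.resize(cv2.imread("pics/s5.png")[110:250,190:340],None,fx=3,fy=3,interpolation=cv2.INTER_CUBIC)
o=np.zeros((420,800,3),np.uint8); o[:262,:350]=cv2.resize(a,(350,262)); o[:,350:800]=b
cv2.imwrite("pics/m5.png",o)
E
```

```text
time: 13.55
ee_pos: [0.6081, -0.1311, 0.1018]
tcp_rot: [-89.9, 0.1, 26.3]
wrist_force: [0.8, 0.5, 0.3]
opening: -0.0003
time: 13.75
ee_pos: [0.6082, -0.131, 0.1018]
tcp_rot: [-89.9, 0.1, 26.2]
wrist_force: [-0.0, 0.4, -0.4]
opening: -0.0002
```

View pics/m5.png

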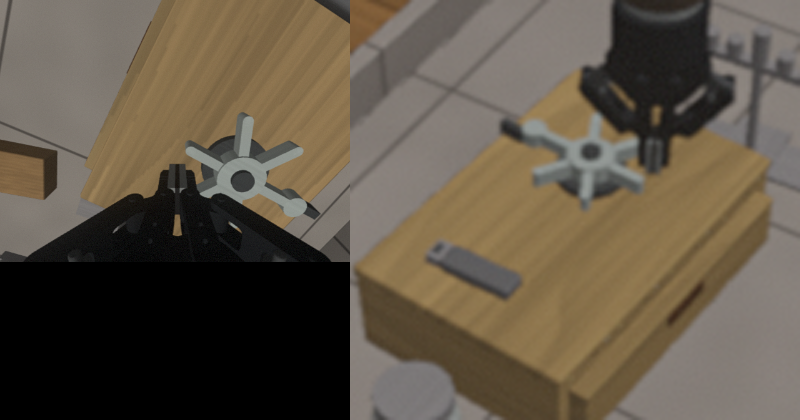

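The long lug is at the pointer and the finger sits free in the gap, with no force. I lift straight up, back away and check.

```bash
python3 -m inch '[[[0,-10,0],[0,0,0],0],[[0,-25,0],[0,0,0],0],[[0,-60,0],[0,0,0],0],[[0,-100,0],[0,0,0],0],[[0,-130,0],[0,0,0],0],[[-40,-140,-20],[0,0,0],0],[[-80,-140,-40],[0,0,0],0],[[-120,-140,-60],[0,0,0],0],[[-160,-140,-80],[0,0,0],0],[[-200,-140,-100],[0,0,0],0],[[-230,-140,-110],[0,0,0],0],[[-230,-140,-110],[0,0,0],0],[[-230,-140,-110],[0,0,0],0]]'
python3 - <<'E'
from h import *
c=bot.camera("top"); save(c,"t6.png"); a=cv2.imread("pics/t6.png")[115:295,205:445]; b=cv2.imread("pics/top1.png")[115:295,205:445]
cv2.imwrite("pics/t6c.png",cv2.resize(a,None,fx=3.33,fy=3.33,interpolation=cv2.INTER_CUBIC))
for t in ("lighter","dreidel","jar","menorah","candle_box"):
    r=bot.search_frame(c,t); print(t,[np.round(x["box"]).tolist() for x in r[:1]])
E
```

```text
time: 15.15
ee_pos: [0.4505, -0.3317, 0.2438]
tcp_rot: [-90.0, 0.1, 26.1]
wrist_force: [0.6, 1.2, 0.6]
opening: 0.0004
lighter [[279.0, 154.0, 286.0, 186.0]]
dreidel [[261.0, 244.0, 274.0, 266.0]]
jar [[219.0, 172.0, 243.0, 204.0]]
menorah [[396.0, 160.0, 425.0, 245.0]]
candle_box [[384.0, 252.0, 424.0, 293.0]]
```

View pics/t6c.png

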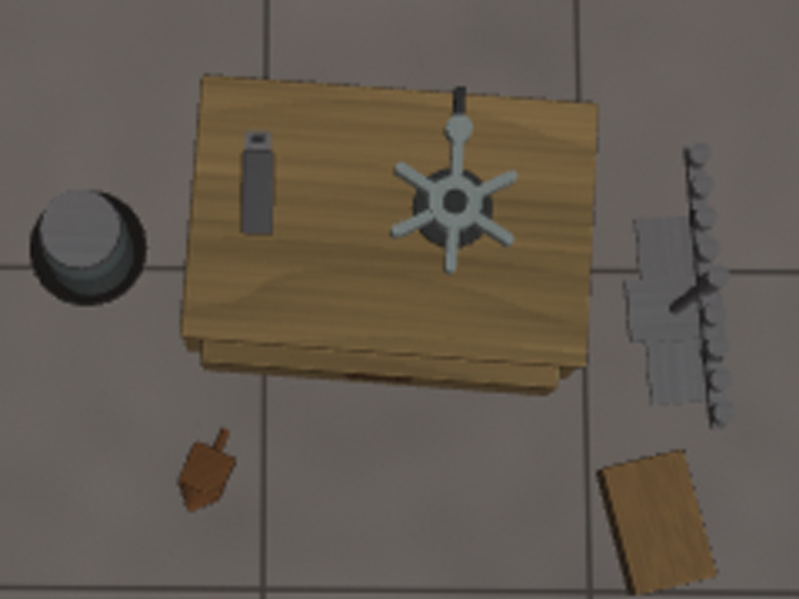

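The long lug (459,128) points at the pointer (459,100), the tray is home, and everything else is unchanged.

```bash
python3 -c "
from workcell import bot
print(bot.job_done())"
```

```text
the job is handed in; nothing more can be done
None
```

The chest is locked up and the job is handed in; the interface reported no verdict. It took about 15 s of the 72 s allowed.

- **Tray:** I pushed it with the closed fingertips until it met its stop. The force there rose to about 17 N along the push (about 20 N in all), and the position matched the given home position, 116 mm before the chest's origin.
- **Dial:** It started two clicks short. I moved a fingertip in the gap between two lugs through two slow 60° arcs anticlockwise, one click each. The finger stayed in the gap so the dial could not run past the pointer.
- **Final checks:** In the last top view the long lug points straight at the pointer. The tray is home and the lid is shut. All bystanders look to be where they were. The arm is clear of everything.
- **Disagreements:**
  - The detection boxes of the lighter, dreidel, jar and menorah shifted by up to 5 pixels between the first and last pictures. I put this down to network noise, since the pictures themselves look identical.
  - The candle box was missed in the first detection, so I could only compare it by eye.

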